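# Check the dust extractor's mesh filter against the work light

### The job

Check the bench dust extractor's filter: lift the service flap on top by its handle and swing it right up past upright, where it stays, then draw the thin mesh filter plate straight up out of its guides by the pull tab. Hold it up in front of the lit face of the work light, upright, square to the light and centred on it, about a hand's breadth away and touching nothing, so that the light shines through the mesh. Finish still holding it there, steady, with the flap left open; do not shove the work light or knock about the small things around it and the extractor.

Things in the scene. Friction and masses are not known exactly. Their poses are not given: they have to be found in the camera images.
- extractor: Grey sheet-steel dust extractor, fixed, 200 (x) by 280 (y) by 140 high. Origin: centre of its underside, z up; x from front to back. Its top opening (156 by 160), under the flap, shows the filter chamber: the mesh plate stands on edge at y = 0, along x, in end guides (2 mm play). The thick black main filter block beside it (y -32 to -72, top 90 above the bench) stays in.
- flap (a joint): Steel service flap, 165 from hinge to front edge, 172 wide. 0 = shut, pi/2 = upright, 1.95 = end stop, leaning back. Hinged along the extractor's back edge (parallel to its y); the front edge lifts up and back. Stiff friction hinge: stays where it is left, takes about 4 N at the handle. May start slightly ajar.
- flap_hinge (a point): Middle of the flap's hinge line, 144 above the bench, at extractor x = +82. Its axes turn with the flap (at joint 0 they are the extractor's).
- flap_handle (a point): Middle of the round bar of the bow handle on top of the flap: 10 diameter, 70 long along y, 40 above the hinge plane and 145 from the hinge towards the front; 32 clear beneath it. The bar can turn between gripping fingers, so the gripper can keep pointing down along the arc.
- filter: Mesh filter plate: aluminium frame 130 (x) by 10 (y) by 100 (z), wire mesh, 0.17 to 0.34 kg; on the middle of its top edge a black pull tab 60 (x) by 12 (y), z 100 to 124. Origin: centre of its lower edge; z up to the tab; y is normal to the mesh. In the extractor its origin is 12 above the bench, tab top at 136; it is clear of the housing when lifted 135.
- filter_center (a point): Centre of the mesh, 50 above the filter's origin. Axes as the filter's.
- filter_tab (a point): Place to grip on the pull tab: its middle, 114 above the filter's origin, 10 below the tab's top; grip across its 12 thickness (the filter's y).
- lamp: LED work light on a tube stand, standing loose on the bench, 1.6 kg; panel 206 wide (y), 152 high (z 74 to 226), 260 wide over the stand. Origin: on the bench under the panel; the lit face looks along its -x; z up. Foot tubes 16 thick lie on the bench from x -75 to +85.
- lamp_face (a point): Centre of the lit lens (182 wide, 130 high), 150 above the bench, on the lamp's front 21 before its origin. Axes as the lamp's: the light shines along -x.
- bolt_long: Bystander: flange bolt 66 tall stood on its head (30 diameter); origin at its foot.
- bolt_short: Bystander: flange bolt 46 tall stood on its head (30 diameter); origin at its foot.
- screwdriver: Bystander: screwdriver 190 long lying along its x; origin at its underside.
- socket: Bystander: steel socket 28 in diameter, 38 tall; origin at its foot.
- jar: Bystander: glass jar 66 in diameter, 70 tall; origin at its foot.
- screw_bin: Bystander: grey bin of screws 90 by 130 by 50 high; origin at its foot.

How it is judged:
By the outcome, as a careful person would: the job done as asked, in the order asked, and still so for the second after the job is handed in, while the arm keeps its last pose, push and grip.
It also fails if it takes over 69 s, if anything falls off the work surface, if the arm or the gripper's body presses on something with over 40 N, if the wrist force passes 120 N, or if a joint passes its speed limit or range.

### The arm

A 6-joint arm with a two-finger parallel gripper is mounted at the origin on the work surface. World frame = base frame: x ahead of the robot, y to its left, z up, the work surface at z = 0. Lengths are in m, angles in rad, forces in N, time in s.
With the tool pointing down it reaches from about 0.375 to 0.975 m from the base axis. Payload 3.8 kg.
Tool frame: the origin (TCP) lies between the finger pads; the fingertips stand 25 mm ahead of it and the grasp point (between the pads) lies 6 mm ahead of it; z points along the fingers, y is the line along which they close (so a half turn about z gives the same grasp; the last joint's range is limited). The gripper opens to 85 mm and grips with 20 to 120 N. Pads are 22 mm wide; open, the fingers measure 114 mm over their backs; the gripper's body (76 mm by 85 mm) begins 54 mm behind the grasp point. The pads swing forward as they close: fully open they stand 13 mm farther back than shut.
Start: joints at [-1.157, 0.264, 1.604, -0, 1.274, -0.037], TCP at [0.294, -0.608, 0.256] pointing down, gripper open.
Joint ranges: [-2.63, 2.63], [-0.94, 2.18], [0.31, 2.57], [-1.31, 4.45], [0, 2.66], [-2.55, 2.55]. Speed limits (rad/s): [2.57, 2.57, 3.14, 3.14, 3.14, 3.14].

### API

Orientations are given as a rotation vector (axis times angle).
In Python, from station import sensors, cams, job, spot_in, spot_point gives the robot as it stands.
- The arm moves only by the shell command python3 -m jog 'ROWS'. ROWS is JSON, one flat list of numbers, 5 for each row, row after row: the shift along the tool's x, y, z in units of 50 mm (1.0 is 50 mm), then the turn about the tool's z in degrees, then the closure, from 0 (fully open) to 1 (shut). In form: [dx, dy, dz, yaw, hand, dx, dy, dz, yaw, hand, ...]. A call has 1 to 20 rows; each row is the pose to reach, as a shift and turn from the pose commanded when the call began, along the tool's axes at that moment; what a row does not reach only later rows make up. A row lasts 1/8 s, in which the tool goes at most 62.5 mm and 10.7 degrees, less where a joint would pass 70% of its speed; a pose out of reach is approached as far as the arm can. A call with a gripper value outside its range is refused whole. The fingers move at their own pace and stop on an object; the grip force is fixed at half the most. Time passes only in rows, so rows that repeat a pose let the fingers close. It gives the time, the measured TCP pose, the force, the opening and the grip force at its end, in the units of the state.
- sensors.sense(): the state, without advancing time (a new reading comes with each control period).
- cams.capture(name): name is "side" or "top"; returns a dict with "img" (420x560x3 uint8, blue, green, red), "mtx" (3x3 intrinsics, pixels), "k1" (the pictures are not rectified: a ray, as slopes to the right and down, at radius r is drawn at 1 + k1 r^2 times it, then the intrinsics apply), "pose" (4x4, takes a point from camera to world coordinates). Camera axes: x right, y up, looking along -z (the intrinsics and any distortion apply to the point x, -y, -z); pixel columns grow to the right and rows downward; lengths in m; the calibration is good to about 2 mm. A picture is of the moment at which its call begins. There is no depth.
- job.sign_off(): hands the job in; it is judged then, once.
Trained networks look in a picture, given as the dict that the camera call returned (one of the last four; its "shot" number tells which), for a name from the list of things; names that differ only in an ending like _2 or _b are one class to them, and where a whole thing is asked for, a point or a joint stands for the part that bears it (a point fixed in the world has none). Each returns a list of dicts, best first, with "score" (0 to 1); they miss things now and then, are a little off and sometimes report something else, mostly with a low value. They report only what shows in the picture. A call takes as long as a camera call.
- spot_in(picture, target): "bbox" ([left, top, right, bottom] as shares, 0 to 1, of the picture: columns of its width, rows of its height, round what is visible of it).
- spot_point(picture, target): "location" ([column, row] as shares, 0 to 1, of the picture: columns of its width, rows of its height: a listed point, or the origin of a listed thing).
The state is a dict: "time_s": time; "joint_pos": joint angles; "joint_velocities": joint speeds; "joint_torque": joint torques, N m; "eef_pos": TCP position; "tcp_rot": TCP orientation; "force": force on the tool from outside, world axes, zero at the start; "torque": the same for the moment, N m; "gripper_width": finger opening in m; "grip_force": force on a finger pad.
Only numpy, scipy, OpenCV 4.12 (cv2) and the standard library are available. Lean on these libraries where they do the work, as an engineer would, in place of code of your own. Each camera call takes 0.05 s, during which the arm holds its last target. There are 200 camera calls.

## Working session

There is one attempt and no reset: what is moved stays moved. The work goes in short steps, Python scripts to look and compute and a shell command to move; the robot and the scene stay as the last step left them, time stands still between calls to the robot, and variables do not carry over. Pictures are saved under pics/ and viewed, at most 10 in all, crops included, and the job is handed in when it is done.

```bash
mkdir -p pics; cat > h.py <<'E'
import numpy as np, cv2
from scipy.spatial.transform import Rotation as R
from station import sensors, cams, job, spot_in, spot_point
def ray(c,loc):
    h,w=c["img"].shape[:2]; u=np.array([loc[0]*w,loc[1]*h])
    m=c["mtx"]; d=np.array([(u[0]-m[0,2])/m[0,0],(u[1]-m[1,2])/m[1,1]]); s=d.copy()
    for _ in range(20): s=d/(1+c["k1"]*(s@s))
    P=np.array(c["pose"]); return P[:3,3], P[:3,:3]@np.array([s[0],-s[1],-1.])
def atz(c,loc,z):
    o,d=ray(c,loc); return o+d*(z-o[2])/d[2]
def tri(*rs):
    A=0;b=0
    for o,d in rs:
        d=d/np.linalg.norm(d);M=np.eye(3)-np.outer(d,d);A=A+M;b=b+M@o
    x=np.linalg.solve(A,b); return x,[round(float(np.linalg.norm(np.cross(x-o,d/np.linalg.norm(d)))),4) for o,d in rs]
def proj(c,p):
    P=np.array(c["pose"]);q=P[:3,:3].T@(np.array(p)-P[:3,3]);s=np.array([q[0],-q[1]])/-q[2];s=s*(1+c["k1"]*(s@s));m=c["mtx"]
    return np.array([m[0,0]*s[0]+m[0,2],m[1,1]*s[1]+m[1,2]])
E
python3 - <<'E'
from h import *
np.set_printoptions(precision=4,suppress=True)
s=sensors.sense(); print(s["eef_pos"],s["tcp_rot"],s["time_s"],R.from_rotvec(s["tcp_rot"]).as_matrix())
cs={n:cams.capture(n) for n in("side","top")}
for n,c in cs.items(): cv2.imwrite(f"pics/{n}0.png",c["img"]); print(n,np.array(c["pose"])[:3,3])
Z=dict(extractor=0,flap_hinge=.144,flap_handle=.184,lamp=0,lamp_face=.15,bolt_long=0,bolt_short=0,screwdriver=0,socket=0,jar=0,screw_bin=0)
for t,z in Z.items():
    r={}
    for n,c in cs.items():
        p=spot_point(c,t)
        if p: r[n]=p[0]; print(t,n,round(p[0]["score"],2),np.round(p[0]["location"]*np.array([560,420])),atz(c,p[0]["location"],z))
    if len(r)==2: print("   tri",*tri(*[ray(cs[n],r[n]["location"]) for n in r]))
E
```

```text
[ 0.2938 -0.607   0.255 ] [-3.06   -0.7017  0.0007] 0.0 [[ 0.9001  0.4357 -0.0009]
 [ 0.4357 -0.9001  0.002 ]
 [ 0.0001 -0.0022 -1.    ]]
side [0.0492 0.5698 0.8881]
top [ 0.3848 -0.0064  1.43  ]
extractor top 0.69 [364. 209.] [ 0.5518 -0.2179  0.    ]
flap_hinge side 0.66 [302. 149.] [ 0.637  -0.2059  0.144 ]
flap_hinge top 0.86 [374. 170.] [ 0.6364 -0.2215  0.144 ]
   tri [ 0.6426 -0.221   0.1317] [0.0046, 0.0046]
flap_handle side 0.96 [349. 151.] [ 0.5098 -0.2358  0.184 ]
flap_handle top 0.68 [379. 223.] [ 0.4955 -0.227   0.184 ]
   tri [ 0.4978 -0.2226  0.1973] [0.0039, 0.0039]
lamp side 0.93 [199. 312.] [0.5523 0.2596 0.    ]
lamp top 0.82 [195. 209.] [0.5388 0.2635 0.    ]
   tri [0.54   0.263  0.0159] [0.0038, 0.0038]
lamp_face side 0.86 [194. 281.] [0.5268 0.2716 0.15  ]
lamp_face top 0.95 [181. 209.] [0.5221 0.2694 0.15  ]
   tri [0.5239 0.2708 0.1513] [0.0024, 0.0024]
bolt_long side 0.7 [299. 268.] [0.459  0.0174 0.    ]
bolt_long top 0.65 [282. 243.] [0.4496 0.0134 0.    ]
   tri [0.4537 0.0161 0.0021] [0.005, 0.005]
bolt_short side 0.67 [218. 212.] [0.7466 0.013  0.    ]
bolt_short top 0.65 [280. 144.] [0.733  0.0252 0.    ]
   tri [0.7289 0.0255 0.021 ] [0.0013, 0.0013]
screwdriver side 0.79 [268. 239.] [ 0.579  -0.0029  0.    ]
screwdriver top 0.55 [290. 192.] [ 0.5937 -0.0056  0.    ]
   tri [ 0.5912 -0.0086 -0.0128] [0.0052, 0.0052]
socket side 0.53 [339. 266.] [ 0.3895 -0.0515  0.    ]
socket top 0.58 [300. 265.] [ 0.3876 -0.0396  0.    ]
   tri [ 0.3858 -0.0403  0.0145] [0.0021, 0.0021]
jar side 0.96 [398. 226.] [ 0.3479 -0.2626  0.    ]
jar top 0.62 [378. 285.] [ 0.3388 -0.2571  0.    ]
   tri [ 0.3418 -0.2539  0.0109] [0.0029, 0.0029]
screw_bin side 0.97 [267. 387.] [0.3199 0.2903 0.    ]
screw_bin top 0.76 [182. 288.] [0.3169 0.2901 0.    ]
   tri [0.3181 0.2903 0.0024] [0.0013, 0.0013]
```

View pics/side0.png

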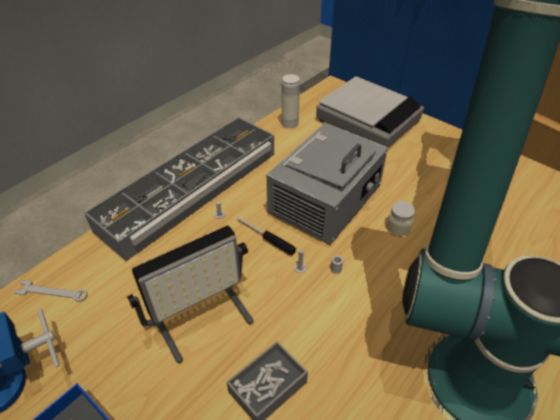

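View pics/top0.png

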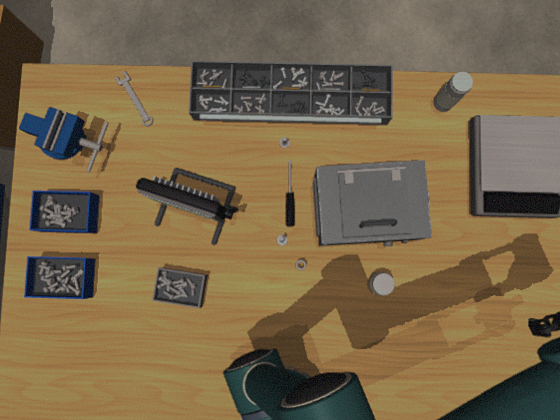

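The side picture shows the lamp with its face towards the robot at (195,280), the extractor at (325,180) and the handle at (350,155). The top picture shows the extractor turned a few degrees, with the handle at (379,223). The lamp is turned about -18°. I'll zoom in for corners.

```bash
python3 - <<'E'
import cv2
t=cv2.imread("pics/top0.png");s=cv2.imread("pics/side0.png")
cv2.imwrite("pics/topc.png",cv2.resize(t[140:270,125:445],None,fx=2.5,fy=2.5,interpolation=cv2.INTER_CUBIC))
cv2.imwrite("pics/sidec.png",cv2.resize(s[115:375,120:400],None,fx=2.3,fy=2.3,interpolation=cv2.INTER_CUBIC))
E
```

```text
(no output)
```

View pics/topc.png

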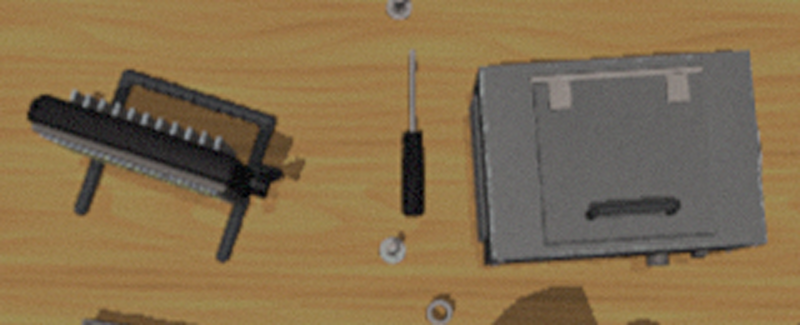

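View pics/sidec.png

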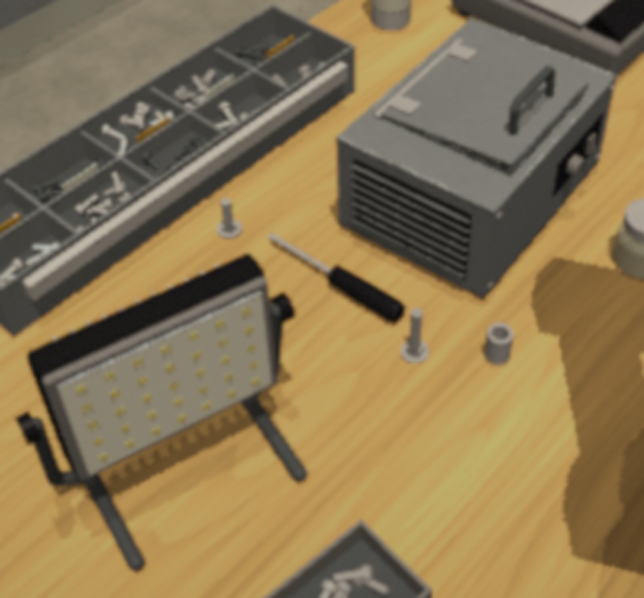

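The top crop shows the extractor's top corners at (480,67), (749,52), (765,243) and (490,263), and the lamp's foot-tube ends at (80,212), (222,258), (125,75) and (270,120). The side crop shows the lens corners and the flap slightly ajar.

```bash
python3 - <<'E'
from h import *
from scipy.optimize import least_squares
np.set_printoptions(precision=4,suppress=True)
cs={n:cams.capture(n) for n in("side","top")}
T=lambda u,v:np.array([u/2.5+125,v/2.5+140]); S=lambda u,v:np.array([u/2.3+120,v/2.3+115])
W=np.array([560,420])
def w(p,q): c,s=np.cos(p[2]),np.sin(p[2]); return np.array([p[0]+c*q[0]-s*q[1],p[1]+s*q[0]+c*q[1],q[2]])
def fit(obs,x0,extra=()):
    f=lambda p:np.concatenate([proj(cs[n],w(p,q(p)))-u for n,u,q in obs])
    r=least_squares(f,x0,loss="soft_l1"); print(r.x,np.degrees(r.x[2]),"res",r.fun.reshape(-1,2).round(1).tolist()); return r.x
c=lambda *q:(lambda p:q)
ob=[("top",T(480,67),c(.1,.14,.14)),("top",T(749,52),c(.1,-.14,.14)),("top",T(765,243),c(-.1,-.14,.14)),("top",T(490,263),c(-.1,.14,.14)),
("side",S(343,140),c(.1,.14,.14)),("side",S(475,22),c(.1,-.14,.14)),("side",S(612,73),c(-.1,-.14,.14)),("side",S(492,210),c(-.1,.14,.14))]
for n in cs:
    l=spot_point(cs[n],"flap_hinge")
    if l: ob.append((n,np.array(l[0]["location"])*W,c(.082,0,.144)))
E=fit(ob,[.55,-.22,.1])
# flap angle from handle
hs=[(n,np.array(l[0]["location"])*W) for n in cs for l in[spot_point(cs[n],"flap_handle")] if l]
hb=lambda a:w(E,(.082-.145*np.cos(a)+.04*np.sin(a),0,.144+.145*np.sin(a)+.04*np.cos(a)))
r=least_squares(lambda a:np.concatenate([proj(cs[n],hb(a[0]))-u for n,u in hs]),[.05]);print("flap",r.x,r.fun,hb(r.x[0]),hb(0))
ob=[("top",T(80,212),lambda p:(-.075,p[3],.008)),("top",T(222,258),lambda p:(-.075,-p[3],.008)),("top",T(125,75),lambda p:(.08,p[3],.012)),("top",T(270,120),lambda p:(.08,-p[3],.012)),
("side",S(52,385),c(-.021,.091,.215)),("side",S(262,287),c(-.021,-.091,.215)),("side",S(275,385),c(-.021,-.091,.085)),("side",S(95,475),c(-.021,.091,.085)),
("side",S(135,565),lambda p:(-.075,p[3],.004)),("side",S(300,475),lambda p:(-.075,-p[3],.004))]
for n in cs:
    for t,q in(("lamp_face",(-.021,0,.15)),("lamp",(0,0,0))):
        l=spot_point(cs[n],t)
        if l: ob.append((n,np.array(l[0]["location"])*W,c(*q)))
L=fit(ob,[.54,.265,-.3,.1])
F=w(L,(-.021,0,.15)); G=w(L,(-.021-.09,0,.214)); print("face",F,"target grip",G, "tab",w(E,(0,0,.126)))
np.save("fit.npy",np.r_[E,L])
E
```

```text
[ 0.5542 -0.2199  0.0838] 4.803633945312746 res [[-0.9, -0.3], [-0.1, -0.6], [0.4, 0.3], [0.2, -1.2], [-2.8, -1.9], [-1.1, -2.4], [2.7, 0.8], [1.4, 0.7], [3.3, -2.2], [-2.0, 1.3]]
flap [0.0978] [-0.7347  1.1349  2.2958 -1.1779] [ 0.496  -0.2248  0.198 ] [ 0.4914 -0.2251  0.184 ]
[ 0.543   0.2638 -0.2934  0.086 ] -16.8118297928572 res [[-0.3, -1.9], [0.3, -1.1], [-0.2, 1.2], [-1.1, 1.9], [2.6, 0.2], [0.0, 1.8], [-1.3, -1.0], [-2.4, -0.6], [0.1, -0.9], [0.2, -0.4], [2.6, -0.1], [2.3, 0.8], [-99.2, -33.9], [-0.2, 0.2]]
face [0.5229 0.2699 0.15  ] target grip [0.4368 0.2959 0.214 ] tab [ 0.5542 -0.2199  0.126 ]
```

```bash
python3 -m jog '[0.9,-0.6,-0.4,-10,0, 1.8,-1.3,-0.4,-20,0, 2.7,-2,-0.4,-30,0, 3.6,-2.6,-0.4,-40,0, 4.5,-3.3,-0.4,-50,0, 5.3,-3.9,-0.4,-60,0, 6.1,-4.5,-0.4,-69,0, 6.7,-4.95,-0.4,-69,0, 6.97,-5.12,-0.4,-69,0, 6.97,-5.12,-0.4,-69,0, 6.97,-5.12,-0.4,-69,0, 6.97,-5.12,-0.4,-69,0]'
python3 - <<'E'
from h import *
np.set_printoptions(precision=4,suppress=True)
s=sensors.sense(); print(s["eef_pos"],R.from_rotvec(s["tcp_rot"]).as_matrix(),s["joint_pos"],s["time_s"])
c=cams.capture("side");t=cams.capture("top")
l=[(x,spot_point(x,"flap_handle")) for x in(c,t)]
for x,p in l:
    if p: print(p[0]["score"],atz(x,p[0]["location"],.198))
a=c["img"][90:290,240:440];b=t["img"][110:310,290:490]
cv2.imwrite("pics/h1.png",cv2.resize(np.hstack([a,b]),None,fx=2,fy=2,interpolation=cv2.INTER_CUBIC))
E
```

```text
time_s: 3.2
eef_pos: [0.4957, -0.2265, 0.2762]
tcp_rot: [-2.128, -2.311, 0.001]
force: [-0.9, -0.5, -0.5]
gripper_width: 0.085
grip_force: 0.0
[ 0.4957 -0.2265  0.2762] [[-0.0825  0.9966 -0.0002]
 [ 0.9966  0.0825 -0.0002]
 [-0.0002 -0.0002 -1.    ]] [-0.474   0.0055  1.8583 -0.0003  1.2779 -0.5565] 3.2
0.69 [ 0.4996 -0.2202  0.198 ]
0.63 [ 0.4932 -0.2226  0.198 ]
```

View pics/h1.png

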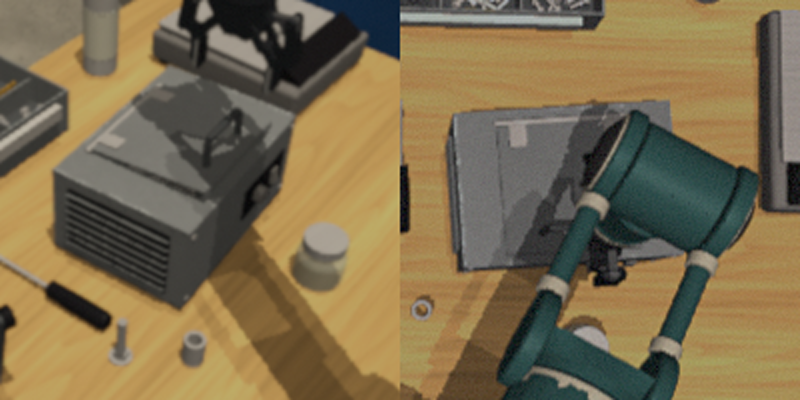

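The fingers straddle the handle above it. I'll descend and close.

```bash
python3 -m jog '[0,0,0.4,0,0, 0,0,0.8,0,0, 0,0,1.1,0,0, 0,0,1.3,0,0, 0,0,1.42,0,0, 0,0,1.42,0,0, 0,0,1.42,0,0.5, 0,0,1.42,0,1, 0,0,1.42,0,1, 0,0,1.42,0,1, 0,0,1.42,0,1, 0,0,1.42,0,1, 0,0,1.42,0,1]'
```

```text
time_s: 5.03
eef_pos: [0.4983, -0.2252, 0.2056]
tcp_rot: [2.124, 2.31, 0.005]
force: [6.2, 1.2, -3.7]
gripper_width: 0.0073
grip_force: 58.4
```

```bash
python3 -m jog '[0,0.06,-0.14,0,1, 0,0.12,-0.28,0,1, 0,0.19,-0.41,0,1, 0,0.27,-0.54,0,1, 0,0.27,-0.54,0,1, 0,0.27,-0.54,0,1]'
python3 - <<'E'
from h import *
c=cams.capture("side");t=cams.capture("top")
l=[(x,spot_point(x,"flap_handle")) for x in(c,t)]
for x,p in l:
    if p: print(p[0]["score"],atz(x,p[0]["location"],.225))
a=c["img"][90:290,240:440];b=t["img"][110:310,290:490]
cv2.imwrite("pics/h2.png",cv2.resize(np.hstack([a,b]),None,fx=2,fy=2,interpolation=cv2.INTER_CUBIC))
E
```

```text
time_s: 5.78
eef_pos: [0.5103, -0.2241, 0.2322]
tcp_rot: [2.125, 2.313, 0.001]
force: [5.6, -0.9, -6.6]
gripper_width: 0.0076
grip_force: 58.6
0.88 [ 0.50961195 -0.21755409  0.225     ]
0.91 [ 0.50961861 -0.22146131  0.225     ]
```

View pics/h2.png

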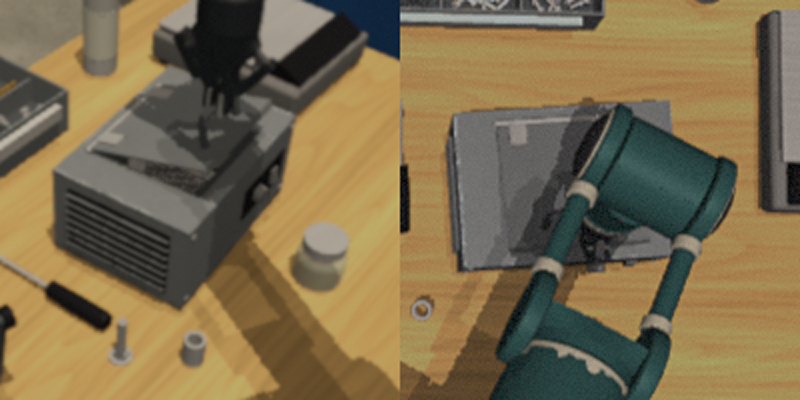

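The flap is rising with the grip. I'll continue along the arc.

```bash
python3 -m jog '[0,0.17,-0.24,0,1, 0,0.37,-0.47,0,1, 0,0.59,-0.68,0,1, 0,0.83,-0.86,0,1, 0,1.09,-1.02,0,1, 0,1.36,-1.15,0,1, 0,1.64,-1.25,0,1, 0,1.64,-1.25,0,1, 0,1.64,-1.25,0,1]'
```

```text
time_s: 7.1
eef_pos: [0.5927, -0.217, 0.3011]
tcp_rot: [2.122, 2.31, 0.004]
force: [-4.0, 2.2, 12.4]
gripper_width: 0.0075
grip_force: 61.8
```

```bash
python3 -m jog '[0,0.29,-0.18,0,1, 0,0.59,-0.22,0,1, 0,0.89,-0.24,0,1, 0,1.19,-0.22,0,1, 0,1.49,-0.18,0,1, 0,1.49,-0.18,0,1, 0,1.49,-0.18,0,1]'
```

```text
time_s: 7.98
eef_pos: [0.6685, -0.2104, 0.3073]
tcp_rot: [2.121, 2.309, 0.008]
force: [1.1, 0.6, 4.5]
gripper_width: 0.0071
grip_force: 61.4
```

```bash
python3 -m jog '[0,0.29,0.07,0,1, 0,0.58,0.18,0,1, 0,0.85,0.31,0,1, 0,0.94,0.35,0,1, 0,0.94,0.35,0,1, 0,0.94,0.35,0,1]'
python3 - <<'E'
from h import *
c=cams.capture("side")
cv2.imwrite("pics/h3.png",cv2.resize(c["img"][40:280,220:460],None,fx=2.4,fy=2.4,interpolation=cv2.INTER_CUBIC))
E
```

```text
time_s: 8.72
eef_pos: [0.7146, -0.2064, 0.2886]
tcp_rot: [2.123, 2.311, 0.006]
force: [3.2, 1.6, 5.2]
gripper_width: 0.0075
grip_force: 63.2
```

View pics/h3.png

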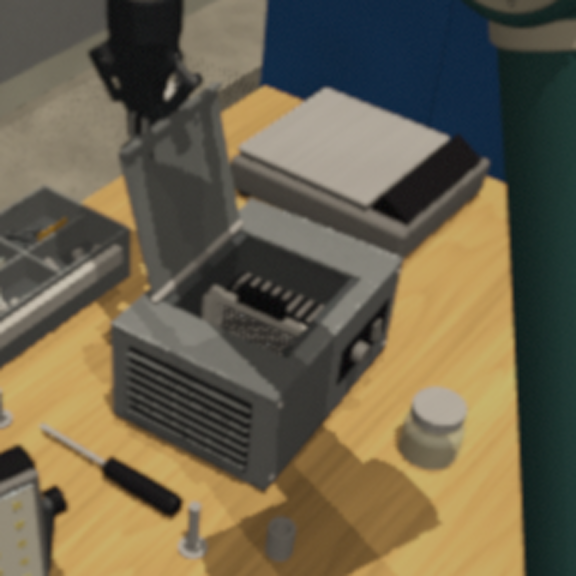

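The flap leans back open, and the filter tab shows at about (262,300) in the crop. I'll release with a small opening and lift out.

```bash
python3 -m jog '[0,0,0,0,0.72, 0,0,0,0,0.72, 0,0,0,0,0.72, 0,0.03,-0.2,0,0.72, 0,0.08,-0.5,0,0.72, 0,0.12,-0.8,0,0.72, 0,0.15,-1.2,0,0.72, 0,0.15,-1.7,0,0.72, 0,0.15,-2.2,0,0.72, 0,0.15,-2.2,0,0.5, 0,0.15,-2.2,0,0.3]'
python3 - <<'E'
from h import *
np.set_printoptions(precision=4,suppress=True)
s=sensors.sense();print(s["joint_pos"],R.from_rotvec(s["tcp_rot"]).as_matrix())
cs=[cams.capture(n) for n in("side","top")]
for t,z in(("filter_tab",.126),("flap_hinge",.144),("flap_handle",.276),("filter_center",.062)):
    for c in cs:
        p=spot_point(c,t)
        if p: print(t,round(p[0]["score"],2),p[0]["location"]*np.array([560,420]),atz(c,p[0]["location"],z))
E
```

```text
time_s: 10.15
eef_pos: [0.7198, -0.2064, 0.3958]
tcp_rot: [-2.126, -2.313, 0.0]
force: [0.3, -0.0, -0.8]
gripper_width: 0.0588
grip_force: 0.0
[-0.3125  0.3644  1.2244 -0.      1.5533 -0.3967] [[-0.0841  0.9965 -0.0005]
 [ 0.9965  0.0841  0.0002]
 [ 0.0002 -0.0005 -1.    ]]
filter_tab 0.57 [328.216 166.782] [ 0.5507 -0.2099  0.126 ]
filter_tab 0.71 [190.624 210.714] [0.5208 0.2502 0.126 ]
flap_hinge 0.9 [301.672 148.302] [ 0.6374 -0.2072  0.144 ]
flap_handle 0.92 [279.776  92.106] [ 0.7214 -0.216   0.276 ]
flap_handle 0.72 [379.512 128.898] [ 0.7074 -0.2106  0.276 ]
filter_center 0.8 [328.496 185.094] [ 0.5467 -0.2138  0.062 ]
```

```bash
python3 -m jog '[0,-0.3,0,10,0, 0,-0.7,0,20,0, 0,-1.1,0,30,0, 0,-1.5,0,40,0, 0,-1.9,0,50,0, 0,-2.3,0,60,0, 0,-2.7,0,70,0, 0.03,-3.0,0,80,0, 0.05,-3.2,0.3,90,0, 0.05,-3.33,0.8,90,0, 0.05,-3.33,1.4,90,0, 0.05,-3.33,1.8,90,0, 0.05,-3.33,1.8,90,0, 0.05,-3.33,1.8,90,0]'
python3 - <<'E'
from h import *
np.set_printoptions(precision=4,suppress=True)
s=sensors.sense();print(s["joint_pos"],R.from_rotvec(s["tcp_rot"]).as_matrix())
cs=[cams.capture(n) for n in("side","top")]
for c in cs:
    p=spot_point(c,"filter_tab")
    if p: print(round(p[0]["score"],2),p[0]["location"]*np.array([560,420]),atz(c,p[0]["location"],.126))
cv2.imwrite("pics/h4.png",np.hstack([cv2.resize(c["img"][y:y+130,x:x+130],None,fx=3,fy=3,interpolation=cv2.INTER_CUBIC) for c,y,x in((cs[0],90,260),(cs[1],140,310))]))
E
```

```text
time_s: 12.4
eef_pos: [0.5544, -0.2181, 0.3074]
tcp_rot: [3.138, 0.132, 0.002]
force: [-0.4, -0.2, 0.0]
gripper_width: 0.0856
grip_force: 0.0
[-0.4167  0.0863  1.7169  0.      1.3368  1.0698] [[ 0.9964  0.0842  0.0014]
 [ 0.0842 -0.9964 -0.0006]
 [ 0.0014  0.0007 -1.    ]]
0.58 [328.328 164.304] [ 0.5565 -0.2182  0.126 ]
0.53 [373.576 198.786] [ 0.5637 -0.2228  0.126 ]
```

View pics/h4.png

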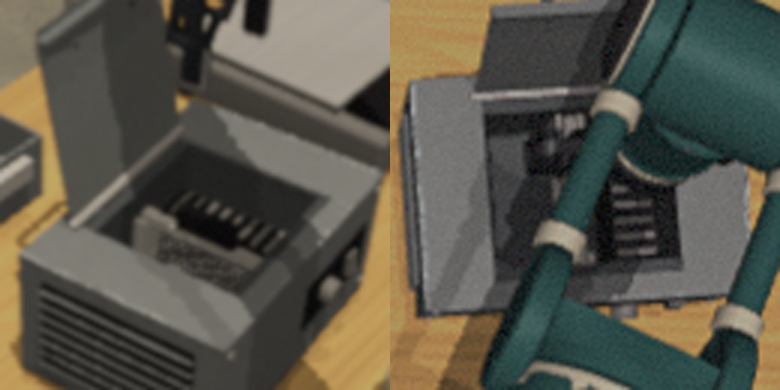

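The tab sits where estimated (side crop (210,228)), with the gripper aligned above it. I'll descend.

```bash
python3 -m jog '[0,0,0.6,0,0, 0,0,1.2,0,0, 0,0,1.8,0,0, 0,0,2.4,0,0, 0,0,2.9,0,0, 0,0,3.2,0,0, 0,0,3.4,0,0, 0,0,3.48,0,0, 0,0,3.48,0,0, 0,0,3.48,0,0]' && python3 -m jog '[0,0,0,0,0.4, 0,0,0,0,0.7, 0,0,0,0,1, 0,0,0,0,1, 0,0,0,0,1, 0,0,0,0,1, 0,0,0,0,1]'
```

```text
time_s: 13.85
eef_pos: [0.5544, -0.2182, 0.1332]
tcp_rot: [3.138, 0.132, 0.002]
force: [-0.5, -0.0, 0.1]
gripper_width: 0.0857
grip_force: 0.0
time_s: 14.72
eef_pos: [0.554, -0.2181, 0.1324]
tcp_rot: [3.138, 0.132, 0.001]
force: [0.2, -0.5, 1.4]
gripper_width: 0.0112
grip_force: 59.2
```

```bash
python3 -m jog '[0,0,-0.1,0,1, 0,0,-0.3,0,1, 0,0,-0.6,0,1, 0,0,-0.9,0,1, 0,0,-1.2,0,1, 0,0,-1.6,0,1, 0,0,-2.0,0,1, 0,0,-2.4,0,1, 0,0,-2.8,0,1, 0,0,-3.2,0,1, 0,0,-3.5,0,1, 0,0,-3.6,0,1, 0,0,-3.6,0,1, 0,0,-3.6,0,1]'
python3 - <<'E'
from h import *
np.set_printoptions(precision=4,suppress=True)
s=sensors.sense();print(s["eef_pos"],s["joint_pos"],s["torque"])
cs=[cams.capture(n) for n in("side","top")]
for t in("filter_tab","filter_center","lamp_face","lamp"):
    l=[]
    for c in cs:
        p=spot_point(c,t)
        if p: l.append(ray(c,p[0]["location"])); print(t,round(p[0]["score"],2),p[0]["location"]*np.array([560,420]))
    if len(l)==2: print(*tri(*l))
cv2.imwrite("pics/h5.png",cs[0]["img"])
E
```

```text
time_s: 16.48
eef_pos: [0.5533, -0.2177, 0.3111]
tcp_rot: [-3.138, -0.132, 0.003]
force: [0.3, -0.5, -2.1]
gripper_width: 0.0108
grip_force: 59.0
[ 0.5533 -0.2177  0.3111] [-0.4168  0.0846  1.7121  0.      1.3469  1.0697] [-0.0093  0.0337 -0.0192]
filter_tab 0.71 [337.68  106.008]
filter_tab 0.71 [384.608 192.108]
[ 0.5516 -0.2198  0.304 ] [0.0039, 0.0039]
filter_center 0.61 [378.896 193.284]
lamp_face 0.66 [193.48  281.904]
lamp_face 0.51 [281.624 240.618]
[0.5285 0.1195 0.0273] [0.1291, 0.1291]
lamp 0.61 [200.928 318.99 ]
lamp 0.81 [194.208 211.092]
[ 0.5354  0.267  -0.0038] [0.0024, 0.0024]
```

View pics/h5.png

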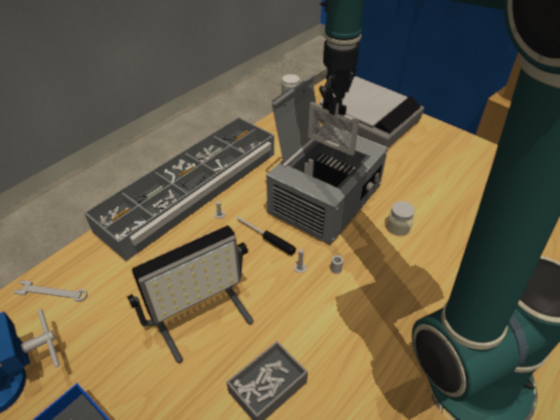

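The filter is clear of the housing and hangs upright, at (332,130) in the picture; the flap is still open. Now over to the lamp, keeping well in front of it.

```bash
python3 -m jog '[-0.2,-0.3,0,0,1, -0.6,-0.9,0,-5,1, -1.0,-1.7,0,-11,1, -1.4,-2.5,0,-17,1, -1.8,-3.3,0,-23,1, -2.1,-4.1,0,-29,1, -2.3,-4.9,0,-35,1, -2.4,-5.7,0,-41,1, -2.4,-6.5,0,-47,1, -2.3,-7.3,0,-53,1, -2.2,-8.1,0,-58,1, -2.1,-8.9,0,-63,1, -1.95,-9.6,0,-68,1, -1.8,-10.1,0,-68,1, -1.7,-10.4,0,-68,1, -1.68,-10.52,0,-68,1, -1.68,-10.52,0,-68,1, -1.68,-10.52,0,-68,1, -1.68,-10.52,0,-68,1]'
python3 - <<'E'
from h import *
np.set_printoptions(precision=4,suppress=True)
s=sensors.sense();print(s["joint_pos"],R.from_rotvec(s["tcp_rot"]).as_matrix())
E
```

```text
time_s: 19.35
eef_pos: [0.4259, 0.2984, 0.3124]
tcp_rot: [2.529, 1.864, 0.0]
force: [0.4, 0.7, -2.3]
gripper_width: 0.0111
grip_force: 58.9
[ 0.5634 -0.0629  1.8588 -0.0001  1.3457  0.8641] [[ 0.2961  0.9551  0.0001]
 [ 0.9551 -0.2961 -0.0001]
 [-0.0001  0.0001 -1.    ]]
```

```bash
python3 -m jog '[0,0,0.3,0,1, 0,0.05,0.7,0,1, 0.01,0.1,1.1,0,1, 0.02,0.15,1.4,0,1, 0.02,0.2,1.65,0,1, 0.02,0.21,1.8,0,1, 0.02,0.21,1.85,0,1, 0.02,0.21,1.85,0,1, 0.02,0.21,1.85,0,1, 0.02,0.21,1.85,0,1]'
python3 - <<'E'
from h import *
np.set_printoptions(precision=4,suppress=True)
s=sensors.sense();print(s["eef_pos"])
cs=[cams.capture(n) for n in("side","top")]
for t in("filter_tab","filter_center","filter","lamp_face","lamp","flap_handle"):
    l=[]
    for c in cs:
        p=spot_point(c,t)
        if p: l.append(ray(c,p[0]["location"])); print(t,round(p[0]["score"],2),p[0]["location"]*np.array([560,420]))
    if len(l)==2: print(*tri(*l))
f=np.load("fit.npy");x,y,a=f[3:6];ca,sa=np.cos(a),np.sin(a)
for yy,zz in((.091,.215),(-.091,.215),(-.091,.085),(.091,.085)): print("lens px",proj(cs[0],(x-.021*ca-yy*sa,y-.021*sa+yy*ca,zz)))
cv2.imwrite("pics/h6.png",np.hstack([cv2.resize(c["img"][u:u+200,v:v+170],None,fx=2.3,fy=2.3,interpolation=cv2.INTER_CUBIC) for c,u,v in((cs[0],195,115),(cs[1],120,115))]))
E
```

```text
time_s: 20.6
eef_pos: [0.4364, 0.2972, 0.2204]
tcp_rot: [2.528, 1.865, 0.002]
force: [0.1, 0.2, -2.4]
gripper_width: 0.011
grip_force: 58.9
[0.4364 0.2972 0.2204]
filter_tab 0.53 [159.376 241.29 ]
filter_center 0.89 [217.504 318.402]
filter_center 0.51 [379.008 129.318]
[ 1.3388 -0.4787 -1.7419] [0.1107, 0.1107]
filter 0.71 [218.624 328.692]
filter 0.45 [174.776 240.912]
[0.4423 0.2942 0.0943] [0.0008, 0.0008]
lamp_face 0.71 [194.32  281.106]
lamp_face 0.91 [180.88 210.42]
[0.5201 0.2711 0.1562] [0.0029, 0.0029]
lamp 0.73 [200.816 317.016]
lamp 0.75 [193.984 209.286]
[ 0.5388  0.266  -0.    ] [0.0006, 0.0006]
flap_handle 0.87 [375.928 129.486]
lens px [145.1702 282.5574]
lens px [233.9482 241.5546]
lens px [238.2563 281.4353]
lens px [158.9025 320.9539]
```

View pics/h6.png

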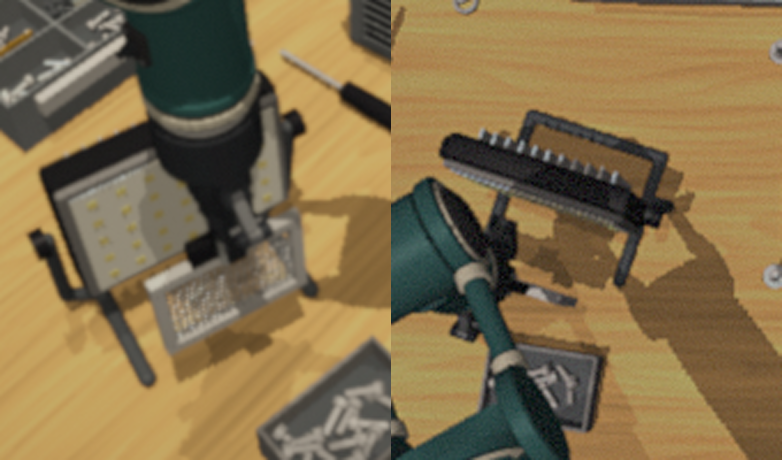

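The filter is upright in front of the lens, parallel to the panel, and the lamp hasn't moved. I'll settle for a moment and hand in.

```bash
python3 -m jog '[0,0,0,0,1, 0,0,0,0,1, 0,0,0,0,1, 0,0,0,0,1]' && python3 -c "
from station import job
print(job.sign_off())"
```

```text
time_s: 21.8
eef_pos: [0.4361, 0.297, 0.2198]
tcp_rot: [-2.528, -1.865, 0.0]
force: [-0.6, -1.5, -2.0]
gripper_width: 0.011
grip_force: 58.9
the job is handed in; nothing more can be done
None
```

I handed the job in at about 22 s: the flap is open past upright, and the arm is holding the filter plate steady and upright about 90 mm in front of the work light, square to it and centred to within a few millimetres by my measurements; the sign-off gave no verdict.

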